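# Flip the inspection flag to green

### The arm

A 6-joint arm with a two-finger parallel gripper is mounted at the origin on a cart in front of the work surface, level with it; the furniture and walls round the work are solid. World frame = base frame: x ahead of the robot, y to its left, z up, the work surface at z = 0. Lengths are in m, angles in rad, forces in N, time in s.
With the tool pointing down it reaches from about 0.375 to 0.975 m from the base axis. Payload 3.8 kg.
Tool frame: the origin (TCP) lies between the finger pads; the fingertips stand 17 mm ahead of it and the grasp point (between the pads) lies 2 mm behind it; z points along the fingers, y is the line along which they close (so a half turn about z gives the same grasp; the last joint's range is limited). The gripper opens to 85 mm and grips with 20 to 120 N. Pads are 22 mm wide; open, the fingers measure 114 mm over their backs; the gripper's body (76 mm by 85 mm) begins 54 mm behind the grasp point. The pads swing forward as they close: fully open they stand 13 mm farther back than shut.
Start: joints at [-0.037, 0.264, 1.604, -0, 1.274, -0.037], TCP at [0.675, -0, 0.248] pointing down, gripper open.
Joint ranges: [-2.63, 2.63], [-0.94, 2.18], [0.31, 2.57], [-1.31, 4.45], [0, 2.66], [-2.55, 2.55]. Speed limits (rad/s): [2.57, 2.57, 3.14, 3.14, 3.14, 3.14].

### API

Orientations are given as a rotation vector (axis times angle).
In Python, from workcell import bot gives the robot as it stands.
- The arm moves only by the tool play_rows, never from a script. Its argument "steps" is one flat list of numbers, 4 for each row, row after row: the shift along the tool's x, y, z in m, then the turn about the tool's z in rad. A call has 1 to 10 rows; each row is the pose to reach, as a shift and turn from the pose commanded when the call began, along the tool's axes at that moment; what a row does not reach only later rows make up. A row lasts 1/8 s, in which the tool goes at most 62.5 mm and 10.7 degrees, less where a joint would pass 70% of its speed; a pose out of reach is approached as far as the arm can. A call with a gripper value outside its range is refused whole. "jaw" is the closure in counts, from 0 (fully open) to 255 (shut), set as the call begins (left out, the last holds). The fingers move at their own pace and stop on an object; "grip_force" is the grip in N (left out, the last holds). Time passes only in rows, so rows that repeat a pose let the fingers close. It gives the time, the measured TCP pose, the force, the opening and the grip force at its end, in the units of the state.
- bot.read_state(): the state, without advancing time (a new reading comes with each control period).
- bot.read_camera(name): name is "scene" or "side" or "wrist"; returns a dict with "pixels" (480x640x3 uint8, blue, green, red), "mtx" (3x3 intrinsics, pixels), "dist" ([k1, k2, p1, p2, k3] as OpenCV has them; the pictures are not rectified), "R" (3x3) and "t" (3): a world point X has camera coordinates R X + t. Camera axes: x right, y down, z forward; pixel columns grow to the right and rows downward; lengths in m; the calibration is good to about 2 mm. A picture is of the moment at which its call begins. There is no depth.
- bot.finish_job(): hands the job in; it is judged then, once.
The state is a dict: "time": time; "q": joint angles; "joint_vel": joint speeds; "joint_torque": joint torques, N m; "tool_pos": TCP position; "tcp_rot": TCP orientation; "wrist_force": force on the tool from outside, world axes, zero at the start; "torque": the same for the moment, N m; "width": opening from 0.0 (shut) to 1.0 (fully open); "grip_force": force on a finger pad.
Only numpy, scipy, OpenCV 4.12 (cv2) and the standard library are available. Lean on these libraries where they do the work, as an engineer would, in place of code of your own. Each camera call takes 0.05 s, during which the arm holds its last target. There are 200 camera calls.

### The job

The white moulded part standing in the nest of one of the two flag stands has passed inspection: turn that stand's flag paddle right over its pivot, pushing gently with the fingertips, so that it lies fully down on the other side with its green face up. Leave the flag of the empty stand as it is, and do not lift or shift the part or anything else on the bench.

Things in the scene. Friction and masses are not known exactly. Their poses are not given: they have to be found in the camera images.
- stand_loaded: flag stand whose nest holds the white part: fixed grey base plate 115 x 136 x 10 mm, spanning x -77 to +38, y -68 to +68 mm about its origin, which is on the bench directly below the flag's pivot; x runs along the level pivot pin, y across it, z up. A black ring nest (37 mm across, 6 mm tall) is on the plate at x -57, y 0
- flag_loaded (a joint): flag paddle of stand_loaded: stiff hinge about the stand's +x axis; the paddle (50 g, friction about 0.03 N m) stays where it is left. 0: paddle level over the stand's +y side, red face with white bar up; 1.57: upright; 3.14: level over the -y side, green face with white dot up, on its rests. Hard stops at 0 and 3.14. Starts at 0 to 0.3
- loaded_pivot (a point): middle of the steel pivot pin of stand_loaded, 62 mm above the bench, between two aluminium cheeks (20 mm wide in the stand's y, at x +-27 to +-33 mm, tops 64 mm above the bench). Rest posts 9 mm thick, tops 59 mm above the bench, stand at x +-19, y +-50 mm
- flag_loaded_edge (a point): middle of the free end of the paddle of stand_loaded, 58 mm from the pivot; the paddle is a 3 mm thick plate, 44 mm wide along the pivot
- flag_loaded_tab (a point): end of the yellow thumb tab of stand_loaded (26 mm wide, 4 mm thick), 34 mm from the pivot, opposite to the paddle and in one plane with it: pressing the tab down raises the paddle
- stand_empty: flag stand with an empty nest, built exactly like stand_loaded
- flag_empty (a joint): hinge of the flag paddle of stand_empty, like flag_loaded; to be left alone
- flag_empty_edge (a point): middle of the free end of the paddle of stand_empty, 58 mm from the pivot
- part: white moulded spindle part, 24 mm across, 27 mm tall, standing loose in the nest of stand_loaded on its plate, 10 mm above the bench; origin at the centre of its underside
- hex_key: black L-shaped hex key, 26 x 78 x 4 mm, loose on the bench, a bystander; origin at the centre of its underside
- screwdriver: yellow-handled screwdriver, 19 x 142 x 19 mm, loose on the bench, a bystander; origin at the centre of its underside
- usb_stick: blue USB stick, 18 x 50 x 8 mm, loose on the bench, a bystander; origin at the centre of its underside
- gauge_block_c: steel gauge block, 9 x 30 x 30 mm, loose on the bench, a bystander; origin at the centre of its underside
Mind the look-alikes: they are no part of the job. What is shaped like the stand_loaded but purple is not meant.

How it is judged:
On the way:
1. the loaded stand's flag has been raised past upright (value of joint flag_loaded above 1.6 rad), for 0.05 s.
At the end, for the whole second after the job is handed in: The flag of the stand with the part lies on its far rests, green up, within 7 degrees (0.12 rad) of the stop and at rest; the empty stand's flag has its free end within 10 mm of its start; the part stands upright within 15 mm of its start; the loose bystanders are within 20 mm of their starts (value of joint flag_loaded above 3.02 rad and velocity of joint flag_loaded between -0.05 and 0.05 rad/s and not (distance of flag_empty_edge from where it was at the start of the episode above 0.01 m) and not (distance of part from where it was at the start of the episode above 0.015 m) and angle between part's own z axis and vertical below 0.3 rad and not (distance of hex_key from where it was at the start of the episode above 0.02 m) and not (distance of screwdriver from where it was at the start of the episode above 0.02 m) and not (distance of usb_stick from where it was at the start of the episode above 0.02 m) and not (distance of gauge_block_c from where it was at the start of the episode above 0.02 m)); the robot touches nothing.
It fails at once if the flag of the empty stand is moved by more than 10 mm at its free end (distance of flag_empty_edge from where it was at the start of the episode above 0.01 m).
It fails at once if the part is lifted, pushed out of its nest or tipped over (distance of part from where it was at the start of the episode above 0.015 m or angle between part's own z axis and vertical above 0.6 rad).
It fails at once if the flag stand is pushed, pressed or squeezed with more than 40 N (contact force between any of the arm, the fingers and stand_loaded above 40 N).
It fails at once if a loose bystander is shifted by more than 20 mm or lifted (distance of any of hex_key, screwdriver, usb_stick, gauge_block_c from where it was at the start of the episode above 0.02 m).
It also fails if it takes over 48 s, if anything falls off the work surface, if the arm or the gripper's body presses on something with over 40 N, if the wrist force passes 120 N, or if a joint passes its speed limit or range.

## Working session

There is one attempt and no reset: what is moved stays moved. The work goes in short steps, Python scripts to look and compute and a tool call to move; the robot and the scene stay as the last step left them, time stands still between calls to the robot, and variables do not carry over. Pictures are saved under pics/ and viewed, at most 10 in all, crops included, and the job is handed in when it is done.

Besides the shell and the picture viewer there is one more tool, called as a command line: name --argument value ..., lists and objects as JSON in quotes. play_rows: Moves the arm, as the interface text tells. Its arguments: {"type":"object","properties":{"steps":{"type":"array"},"jaw":{"type":"number"},"grip_force":{"type":"number"}},"required":["steps"]}

```bash
mkdir -p pics; cat > h.py <<'E'
import numpy as np, cv2
from workcell import bot
def ray(c,u,v):
    p=cv2.undistortPoints(np.array([[[u,v]]],float),c["mtx"],np.array(c["dist"]))[0,0]
    R=np.array(c["R"]);t=np.array(c["t"]);return -R.T@t, R.T@np.array([p[0],p[1],1])
def onz(c,u,v,z):
    o,d=ray(c,u,v);return o+d*(z-o[2])/d[2]
def proj(c,X):
    return cv2.projectPoints(np.array(X,float).reshape(-1,3),cv2.Rodrigues(np.array(c["R"]))[0],np.array(c["t"],float),c["mtx"],np.array(c["dist"]))[0][:,0]
E
python3 - <<'E'
from h import *
import pickle
for n in["scene","side","wrist"]:
    c=bot.read_camera(n);c={k:np.array(v) for k,v in c.items()};pickle.dump(c,open(n+".pkl","wb"));cv2.imwrite(f"pics/{n}0.png",c["pixels"])
    print(n,-c["R"].T@c["t"],c["R"][2])
s=bot.read_state();print(s)
E
```

```text
scene [0.13407522 1.06106588 0.74614097] [ 0.35855508 -0.79122692 -0.49537684]
side [ 0.32771406 -1.22228651  0.64939705] [ 0.20714245  0.88313718 -0.42090465]
wrist [0.67559742 0.08569076 0.37313206] [-0.00124489 -0.32851708 -0.94449721]
{'time': 0.15, 'q': array([-3.69081170e-02,  2.64598323e-01,  1.60509871e+00,  1.66871163e-05,
        1.27370337e+00, -3.68930461e-02]), 'joint_vel': array([ 0.00112951, -0.00218384, -0.00299564,  0.00027541, -0.00114695,
       -0.00096406]), 'joint_torque': array([-4.44535381e-04, -5.15905774e+01, -3.67958951e+01, -2.06692371e-04,
        8.09489022e-03,  2.50629785e-05]), 'tool_pos': array([6.74444103e-01, 1.84784837e-05, 2.47214981e-01]), 'tcp_rot': array([-2.22051895e+00, -2.22047460e+00,  1.91328643e-03]), 'wrist_force': array([ 0.30059091,  0.12297777, -0.50936249]), 'torque': array([-0.01554385, -0.03535731, -0.01082674]), 'grip_force': 0.0, 'width': 0.999884912082424}
```

View pics/scene0.png

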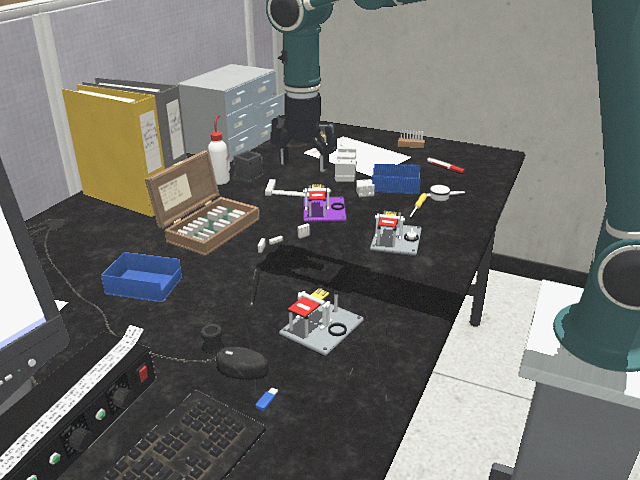

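View pics/side0.png

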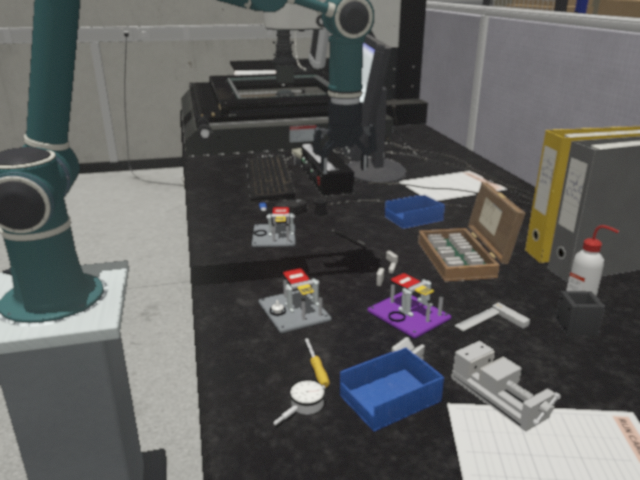

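The scene view shows three stands: grey at (322,325) with an empty nest, purple at (325,205), and grey at (397,232) with a white part in its nest. In the side view the last of these is at (294,300), part at (278,308). That one fits, being grey with the part in the nest. I'll confirm it in an enlarged crop.

```bash
python3 - <<'E'
from h import *
import pickle
a=pickle.load(open("scene.pkl","rb"))["pixels"][200:260,360:430]
b=pickle.load(open("side.pkl","rb"))["pixels"][260:335,250:337]
f=lambda x:cv2.resize(x,(400,345),interpolation=cv2.INTER_CUBIC)
cv2.imwrite("pics/crop.png",np.hstack([f(a),f(b)]))
E
```

```text
(no output)
```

View pics/crop.png

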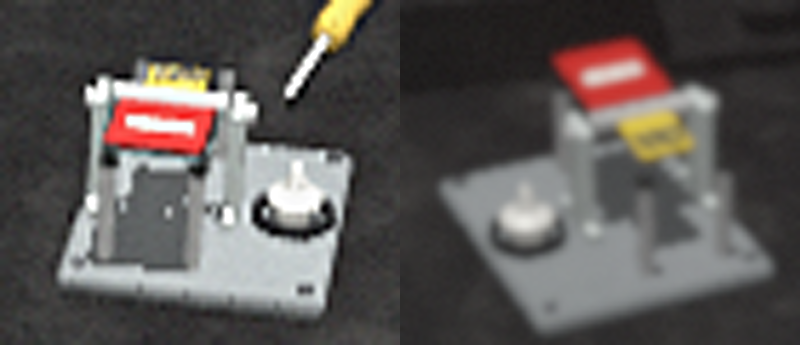

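Confirmed: in both crops the grey stand has the white part in its ring. Its red paddle is on the world +y side, slightly raised, with the yellow tab on the -y side. Next I measure the plate corners, the part and the pivot.

```bash
python3 - <<'E'
from h import *
import pickle
a=pickle.load(open("scene.pkl","rb"));b=pickle.load(open("side.pkl","rb"))
A=lambda u,v:(360+u/5.714-.4,200+v/5.75-.4)
B=lambda u,v:(250+(u-400)/4.598-.4,260+v/4.6-.4)
for n,c,F,L in[("scene",a,A,[(355,155,.01),(322,305,.01),(60,275,.01),(295,225,.012),(97,92,.064),(245,105,.064),(160,152,.062)]),
 ("side",b,B,[(440,183,.01),(540,325,.01),(775,265,.01),(525,245,.012),(580,122,.064),(708,98,.064)])]:
  for u,v,z in L: print(n,u,v,onz(c,*F(u,v),z).round(4))
# paddle edge both corners tri
def tri(p,q):
    o1,d1=ray(a,*p);o2,d2=ray(b,*q)
    s=np.linalg.lstsq(np.c_[d1,-d2],o2-o1,rcond=None)[0];return (o1+d1*s[0]),(o2+d2*s[1])
print("edge L/R",tri(A(105,147),B(632,38)),tri(A(203,155),B(553,52)))
print("tab", tri(A(178,66),B(665,152)))
E
```

```text
scene 355 155 [ 0.4716 -0.2704  0.01  ]
scene 322 305 [ 0.4462 -0.1375  0.01  ]
scene 60 275 [ 0.5556 -0.1144  0.01  ]
scene 295 225 [ 0.4762 -0.1941  0.012 ]
scene 97 92 [ 0.5659 -0.1805  0.064 ]
scene 245 105 [ 0.5033 -0.1961  0.064 ]
scene 160 152 [ 0.5238 -0.1441  0.062 ]
side 440 183 [ 0.4446 -0.139   0.01  ]
side 540 325 [ 0.4705 -0.2696  0.01  ]
side 775 265 [ 0.582  -0.2472  0.01  ]
side 525 245 [ 0.4745 -0.2067  0.012 ]
side 580 122 [ 0.5042 -0.1916  0.064 ]
side 708 98 [ 0.5661 -0.1835  0.064 ]
edge L/R (array([ 0.54213014, -0.12578893,  0.06923154]), array([ 0.54206072, -0.12579337,  0.06919749])) (array([ 0.50166312, -0.13401187,  0.07060674]), array([ 0.50215506, -0.13397917,  0.07081657]))
tab (array([ 0.54261841, -0.22102081,  0.06282573]), array([ 0.53740366, -0.2213736 ,  0.06036984]))
```

play_rows --steps '[-0.05, -0.03, 0, -0.05, -0.1, -0.06, 0, -0.1, -0.15, -0.095, 0, -0.15, -0.2, -0.125, 0, -0.19, -0.214, -0.136, 0.03, -0.19, -0.214, -0.136, 0.06, -0.19, -0.214, -0.136, 0.06, -0.19, -0.214, -0.136, 0.06, -0.19]' --jaw 255

```text
time: 1.15
tool_pos: [0.5395, -0.214, 0.1891]
tcp_rot: [2.0, 2.422, 0.0]
wrist_force: [0.6, -0.3, 0.5]
width: 0.003
grip_force: 0.0
```

```bash
python3 - <<'E'
from h import *
c=bot.read_camera("wrist");c={k:np.array(v) for k,v in c.items()}
im=c["pixels"].copy()
P=np.array([.534,-.188]);ex=np.array([.982,.189]);ey=np.array([-.189,.982])
W=lambda x,y,z:[*(P+x*ex+y*ey),z]
X=[W(0,0,.062),W(33,0,.064) if 0 else W(.033,0,.064),W(-.033,0,.064),W(-.077,-.068,.01),W(-.077,.068,.01),W(.038,.068,.01),W(.038,-.068,.01),W(-.057,0,.01),W(0,-.026,.06)]
for p in proj(c,X):
    cv2.circle(im,(int(p[0]),int(p[1])),4,(255,0,255),1)
cv2.imwrite("pics/w1.png",im);s=bot.read_state();print(s["time"],s["tool_pos"],s["tcp_rot"],s["wrist_force"],s["width"])
E
```

```text
1.2 [ 0.54004102 -0.21408461  0.18973249] [1.99868370e+00 2.42119139e+00 8.69410074e-04] [-0.11718467 -0.18540932  0.64285372] -0.0009157899611625072
```

View pics/w1.png

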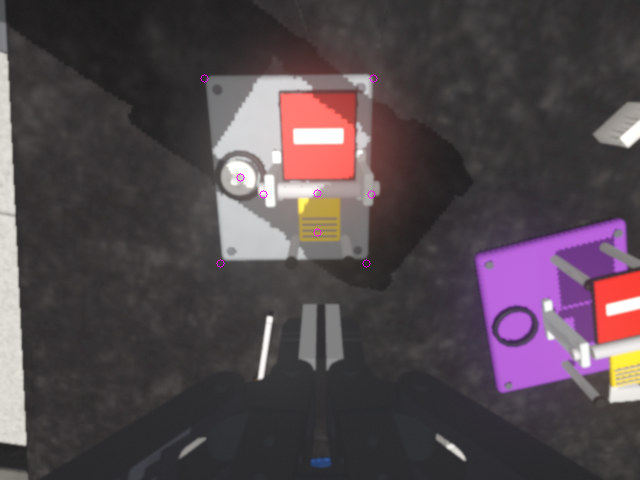

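The wrist view shows the pivot at (319,188) against my prediction of (317,193), so it lies about 3 mm further toward +y. The tab is at (320,220), centred under the finger line. Next: down onto the tab.

play_rows --steps '[0.003, 0.001, 0.05, 0, 0.003, 0.001, 0.085, 0, 0.003, 0.001, 0.1, 0, 0.003, 0.001, 0.105, 0, 0.003, 0.001, 0.109, 0, 0.003, 0.001, 0.112, 0, 0.003, 0.001, 0.115, 0, 0.003, 0.001, 0.115, 0]'

```text
time: 2.2
tool_pos: [0.5402, -0.2112, 0.074]
tcp_rot: [2.0, 2.421, 0.001]
wrist_force: [2.0, -0.3, 2.3]
width: -0.0
grip_force: 0.8
```

play_rows --steps '[0, 0, 0.004, 0, 0, 0, 0.008, 0, 0, 0, 0.012, 0, 0, 0, 0.015, 0, 0, 0, 0.018, 0, 0, 0, 0.02, 0, 0, 0, 0.02, 0]'

```text
time: 3.08
tool_pos: [0.5392, -0.2108, 0.0529]
tcp_rot: [-2.0, -2.422, 0.0]
wrist_force: [0.7, -1.0, 0.0]
width: -0.0
grip_force: 0.2
```

```bash
python3 - <<'E'
from h import *
a=bot.read_camera("scene")["pixels"][190:265,350:440];b=bot.read_camera("side")["pixels"][245:335,245:345]
f=lambda x:cv2.resize(x,(400,345),interpolation=cv2.INTER_CUBIC)
cv2.imwrite("pics/m1.png",np.hstack([f(a),f(b)]))
E
```

```text
(no output)
```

View pics/m1.png

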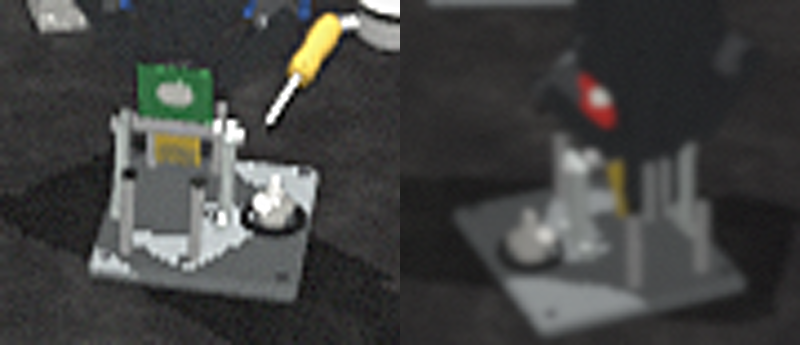

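The scene crop shows the paddle's green underside at about 60–70° of tilt, and the part still in its nest. Now up and over to the red side.

play_rows --steps '[-0.002, 0, -0.04, 0, -0.002, 0, -0.09, 0, 0, 0, -0.125, 0, 0.05, 0, -0.125, 0, 0.09, 0, -0.12, 0, 0.09, 0, -0.08, 0, 0.09, 0, -0.055, 0, 0.09, 0, -0.055, 0]'

```text
time: 4.18
tool_pos: [0.52, -0.1215, 0.1059]
tcp_rot: [-1.997, -2.418, 0.003]
wrist_force: [-0.1, -0.3, 0.1]
width: -0.003
grip_force: 0.0
```

play_rows --steps '[-0.02, 0, 0, 0, -0.035, 0, 0, 0, -0.045, 0, 0, 0, -0.055, 0, 0, 0, -0.065, 0, 0, 0, -0.075, 0, 0, 0, -0.08, 0, 0, 0, -0.08, 0, 0, 0]'

```text
time: 5.18
tool_pos: [0.5376, -0.2015, 0.1083]
tcp_rot: [2.001, 2.422, -0.0]
wrist_force: [0.1, -0.7, -0.3]
width: 0.005
grip_force: 0.0
```

play_rows --steps '[-0.006, 0, 0, 0, -0.012, 0, 0.003, 0, -0.016, 0, 0.008, 0, -0.018, 0, 0.013, 0, -0.02, 0, 0.018, 0, -0.02, 0, 0.022, 0, -0.02, 0, 0.025, 0, -0.02, 0, 0.027, 0, -0.02, 0, 0.028, 0, -0.02, 0, 0.028, 0]'

```text
time: 6.42
tool_pos: [0.5412, -0.2206, 0.0805]
tcp_rot: [-2.0, -2.422, 0.0]
wrist_force: [-1.1, 0.2, 2.7]
width: -0.002
grip_force: 1.3
```

play_rows --steps '[0, 0, 0.001, 0, 0, 0, 0.001, 0, 0, 0, 0.0015, 0, 0, 0, 0.0015, 0]'

```text
time: 6.92
tool_pos: [0.5413, -0.2206, 0.0803]
tcp_rot: [-2.001, -2.422, 0.0]
wrist_force: [-3.9, 2.1, 10.0]
width: -0.005
grip_force: 5.2
```

The force rose to 10 N with no further travel, so the paddle is on its stop. I retreat straight up.

play_rows --steps '[0, 0, -0.03, 0, 0, 0, -0.08, 0, 0, 0, -0.13, 0, 0, 0, -0.16, 0, 0, 0, -0.16, 0, 0, 0, -0.16, 0]'

```text
time: 7.68
tool_pos: [0.5407, -0.2203, 0.2375]
tcp_rot: [-2.0, -2.421, 0.001]
wrist_force: [0.2, -0.0, 1.0]
width: -0.005
grip_force: 0.0
```

```bash
python3 - <<'E'
from h import *
a=bot.read_camera("scene")["pixels"][190:265,350:440];b=bot.read_camera("wrist")["pixels"]
cv2.imwrite("pics/e1.png",np.hstack([cv2.resize(a,(400,345),interpolation=cv2.INTER_CUBIC),cv2.resize(b,(400,345))]));s=bot.read_state();print(s["time"],s["tool_pos"],s["wrist_force"])
E
```

```text
7.775 [ 0.5401352  -0.22011246  0.23640679] [-0.08803693 -0.84180906 -0.44148841]
```

View pics/e1.png

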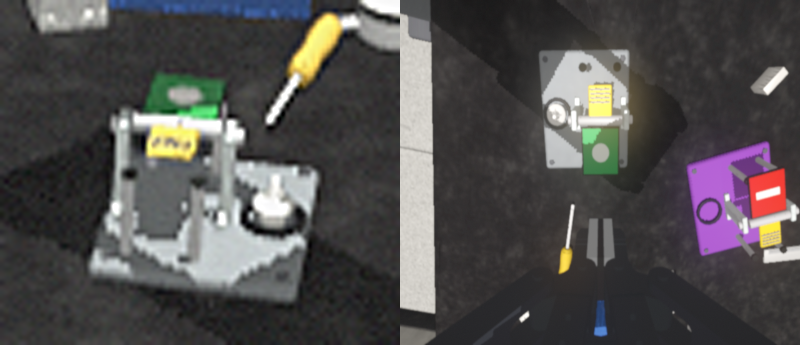

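The last view shows the green face with its white dot up, paddle level over the -y side. The part is in its nest and the screwdriver is unmoved.

```bash
python3 -c "
from workcell import bot
print(bot.finish_job())"
```

```text
the job is handed in; nothing more can be done
None
```

The loaded stand's flag is turned over and lies on its far rests with the green face up, the part still stands in its nest, and the job is handed in; no verdict was returned.

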